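Red spice jar back on the lazy susan

ROBOT

A 7-joint arm with a two-finger parallel gripper is mounted at the origin on the work surface. World frame = base frame: x ahead of the robot, y to its left, z up, the work surface at z = 0. Lengths are in m, angles in rad, forces in N, time in s.
With the tool pointing down it reaches from about 0.4 to 0.85 m from the base axis. Payload 10.4 kg.
Tool frame: the origin (TCP) lies midway between the tips of the shut fingers; the grasp point (between the pads) lies 19 mm behind it; z points along the fingers, x is the direction in which the jaws open and shut, and the axes are right-handed (so a half turn about z gives the same grasp; the last joint's range is limited). The gripper opens to 85 mm and grips with 20 to 120 N. Pads are 22 mm wide; open, the fingers measure 114 mm over their backs; the gripper's body (76 mm by 85 mm) begins 54 mm behind the grasp point. The pads swing forward as they close: fully open they stand 13 mm farther back than shut.
Start: joints at [-1.369, 0.332, -0.065, 1.46, 0.022, 1.35, -0.088], TCP at [0.139, 0.609, 0.231] pointing down, gripper open.
Joint ranges: [-2.6, 2.6], [-0.5, 2.12], [-1.47, 1.34], [0.16, 2.42], [-1.27, 4.41], [0.06, 2.06], [-2.6, 2.6]. Speed limits (rad/s): [2.22, 2.22, 2.79, 2.79, 3.14, 3.14, 3.14].

INTERFACE

Orientations are given as a unit quaternion [x, y, z, w].
In Python, from workcell import monitor, eyes, ticket, models gives the robot as it stands.
- The arm moves only by the tool servo_tool, never from a script. Its argument "motion" is a list of rows, each a list of 7 numbers: the opening, from 0 (shut) to 1 (fully open), then the shift along the tool's x, y, z in m, then the turn, a rotation vector about the tool's x, y, z in degrees. In form: [[fingers, tx, ty, tz, rx, ry, rz], ...]. A call has 1 to 20 rows; each row is the pose to reach, as a shift and turn from the pose commanded when the call began, along the tool's axes at that moment; what a row does not reach only later rows make up. A row lasts 1/8 s, in which the tool goes at most 62.5 mm and 10.7 degrees, less where a joint would pass 70% of its speed; a pose out of reach is approached as far as the arm can. A call with a gripper value outside its range is refused whole. The fingers move at their own pace and stop on an object; "grip_force" is the grip in N (left out, the last holds). Time passes only in rows, so rows that repeat a pose let the fingers close. It gives the time, the measured TCP pose, the force and the opening at its end, in the units of the state.
- monitor.get_obs(): the state, without advancing time (a new reading comes with each control period).
- eyes.camera(name): name is "scene" or "side" or "wrist"; returns (picture, depth): 400x640x3 uint8, blue, green, red; 400x640 float32, m along the optical axis (not along the pixel's ray), 0 where there is no reading.
- eyes.camera_info(name): a dict with "intrinsics" (3x3 intrinsics, pixels), "extrinsics" (4x4, takes a point from world to camera coordinates); the wrist camera has in their place "tool_from_camera" (4x4, takes a point from camera to tool coordinates, whose origin is the TCP and whose axes are the tool frame's). Camera axes: x right, y down, z forward; pixel columns grow to the right and rows downward; lengths in m; the calibration is good to about 2 mm. The wrist camera is an equidistant fisheye: a pixel r from the principal point sees the ray r / f radians off the axis. A picture is of the moment at which its call begins: read the wrist's pose just before it. camera_info takes no time and is no camera call.
- ticket.hand_in(): hands the job in, once; it reports no verdict.
Trained networks look in the newest picture that a camera, given by its name, has taken for a name from the list of things; names that differ only in an ending like _2 or _b are one class to them, and where a whole thing is asked for, a point or a joint stands for the part that bears it (a point fixed in the world has none). Each returns a list of dicts, best first, with "confidence" (0 to 1); they miss things now and then, are a little off and sometimes report something else, mostly with a low value. They report only what shows in the picture. A call takes as long as a camera call. They do not tell look-alikes from the thing itself.
- models.boxes_of(camera, thing): "point" ([x, y, z] in m, in the coordinates of the camera as it stood for that picture, good to about 4 mm: the middle of the surface that is visible of it).
The state is a dict: "clock": time; "joint_pos": joint angles; "joint_velocities": joint speeds; "tau": joint torques, N m; "position": TCP position; "ee_rot": TCP orientation; "ft_force": force on the tool from outside, world axes, zero at the start; "torque": the same for the moment, N m; "grip_width": opening from 0.0 (shut) to 1.0 (fully open).
Only numpy, scipy, OpenCV 4.12 (cv2) and the standard library are available. Lean on these libraries where they do the work, as an engineer would, in place of code of your own. Each camera call takes 0.05 s, during which the arm holds its last target. There are 200 camera calls.

TASK

Put the spice jar with the red lid back on the red spot of the lazy susan: upright, centred on the spot, and let go. The lazy susan turns freely, so lower the jar gently instead of dropping it, and do not let the board turn by more than 10 degrees at any time. Leave the yellow-lidded jar standing where it is on the board.

Things in the scene. Friction and masses are not known exactly. Their poses are not given: they have to be found in the camera images.
- red_jar: the jar to move: a white ceramic spice jar with a red lid, a plain upright cylinder 48 mm in diameter and 76 mm tall in all (white body 60 mm, red lid 16 mm of the same diameter; it may be gripped anywhere on its side, the lid is fixed), about 0.2 kg. It stands on the counter near jars of the same shape with green and blue lids (at least 85 mm from centre to centre). Origin at the centre of its underside, z axis up along the jar.
- red_spot (a point): centre of the red spot (68 mm in diameter, painted flat) on the top face of the lazy susan, 40 mm above the counter. The lazy susan is a round light wooden board, 300 mm in diameter and 18 mm thick, on a central bearing; four such spots, red, yellow, green and blue, lie 90 degrees apart, each 100 mm from the board's centre. The point turns with the board: its x axis points from the board's centre outwards through the red spot, z is up.
- lazy_susan (a joint): turning angle of the lazy susan about its vertical axis, in radians, 0 as found at the start (whatever way the red spot then faces), positive anticlockwise from above. It has no detent or brake and only slight friction: a sideways push of some 0.15 N across the radius at a spot starts it turning, while a push straight towards or away from its centre does not.
- yellow_jar: a bystander of the same shape and size with a yellow lid that stands on the yellow spot of the board, a quarter turn anticlockwise (from above) from the red spot, 141 mm from the red spot's centre; it is to stay there. Origin at the centre of its underside, z up.
Not all that is in view belongs to the job. What is shaped like the red_jar but orange or purple is not meant.

How it is judged:
At the end, for the whole second after the job is handed in: The red-lidded jar stands upright (within 0.1 rad) and at rest on the board, its centre within 15 mm of the red spot's centre; the lazy susan is at rest within 0.2 rad (11 degrees) of its starting angle; the yellow-lidded jar stands upright within 35 mm of where it stood (horizontal distance between red_jar and red_spot below 0.015 m and z of red_jar in the frame of red_spot between -0.005 and 0.005 m and angle between each of red_jar, yellow_jar's own z axis and vertical below 0.1 rad and linear speed of red_jar below 0.03 m/s and value of joint lazy_susan between -0.2 and 0.2 rad and velocity of joint lazy_susan between -0.05 and 0.05 rad/s and distance of yellow_jar from where it was at the start of the episode below 0.035 m); the robot touches nothing.
It fails at once if the lazy susan turned by more than 0.2 rad (11 degrees) from its start (value of joint lazy_susan above 0.2 rad or value of joint lazy_susan below -0.2 rad).
It fails at once if the red-lidded jar came down on the board at more than 0.4 m/s (dropped from 2 cm or more) (horizontal distance between red_jar and red_spot below 0.05 m and z of red_jar in the frame of red_spot between -0.01 and 0.012 m and linear speed of red_jar above 0.4 m/s).
It fails at once if the yellow-lidded jar was knocked over (angle between yellow_jar's own z axis and vertical above 0.5 rad).
It also fails if it takes over 42 s, if anything falls off the work surface, if the arm or the gripper's body presses on something with over 40 N, if the wrist force passes 120 N, or if a joint passes its speed limit or range.

## Working session

There is one attempt and no reset: what is moved stays moved. The work goes in short steps, Python scripts to look and compute and a tool call to move; the robot and the scene stay as the last step left them, time stands still between calls to the robot, and variables do not carry over. Pictures are saved under pics/ and viewed, about 8 in all and at most 12, crops included, and the job is handed in when it is done.

Besides the shell and the picture viewer there is one more tool, called after "Emit:" as a command line: name --pt "numbers of a row" for each row, then --argument value for the rest. servo_tool: Moves the arm, as the interface text tells. Its arguments: {"type":"object","properties":{"motion":{"type":"array"},"grip_force":{"type":"number"}},"required":["motion"]}

```bash
mkdir -p pics
cat > h.py <<'E'
import numpy as np, cv2
from workcell import monitor, eyes, ticket, models
from scipy.spatial.transform import Rotation as R
def towld(cam,p):
    E=np.array(eyes.camera_info(cam)["extrinsics"]); return (np.linalg.inv(E)@np.r_[p,1])[:3]
def cloud(cam,depth):
    i=eyes.camera_info(cam); K=np.array(i["intrinsics"]); E=np.linalg.inv(np.array(i["extrinsics"]))
    v,u=np.mgrid[:400,:640]; P=np.stack([(u-K[0,2])/K[0,0]*depth,(v-K[1,2])/K[1,1]*depth,depth],-1)
    return P@E[:3,:3].T+E[:3,3]
E
python3 - <<'E'
from h import *
s=monitor.get_obs(); print({k:np.round(s[k],3) for k in s})
ims=[]
for c in("scene","side"):
    p,d=eyes.camera(c); ims.append(p); cv2.imwrite(f"pics/{c}0.png",p); np.save(f"{c}0.npy",cloud(c,d))
    for t in("red_jar","yellow_jar","red_spot","lazy_susan"):
        for b in models.boxes_of(c,t)[:3]: print(c,t,round(b["confidence"],2),np.round(towld(c,b["point"]),3))
E
```

```text
{'clock': np.float64(0.0), 'joint_pos': array([-1.369,  0.333, -0.065,  1.461,  0.022,  1.35 , -0.089]), 'joint_velocities': array([ 0.   ,  0.   ,  0.001, -0.001, -0.001,  0.   , -0.   ]), 'tau': array([ 0.0000e+00, -6.2545e+01,  4.9000e-02, -3.9159e+01,  1.6000e-02,
        1.0000e-02, -0.0000e+00]), 'position': array([0.139, 0.609, 0.231]), 'ee_rot': array([ 0.782,  0.623, -0.001,  0.   ]), 'ft_force': array([-0.001,  0.041,  0.714]), 'torque': array([ 0.032, -0.001,  0.033]), 'grip_width': np.float64(1.003)}
scene red_jar 0.76 [ 0.392 -0.156  0.058]
scene red_jar 0.71 [ 0.429 -0.274  0.06 ]
scene red_jar 0.57 [ 0.486 -0.188  0.057]
scene yellow_jar 0.89 [ 0.569 -0.008  0.108]
scene red_spot 0.66 [0.559 0.102 0.044]
scene lazy_susan 0.78 [0.561 0.098 0.038]
side red_jar 0.91 [ 0.477 -0.214  0.052]
side red_jar 0.77 [ 0.419 -0.306  0.057]
side red_jar 0.73 [ 0.375 -0.184  0.055]
side yellow_jar 0.9 [ 0.564 -0.031  0.09 ]
side red_spot 0.84 [0.528 0.053 0.039]
side lazy_susan 0.62 [0.528 0.052 0.04 ]
```

View pics/scene0.png

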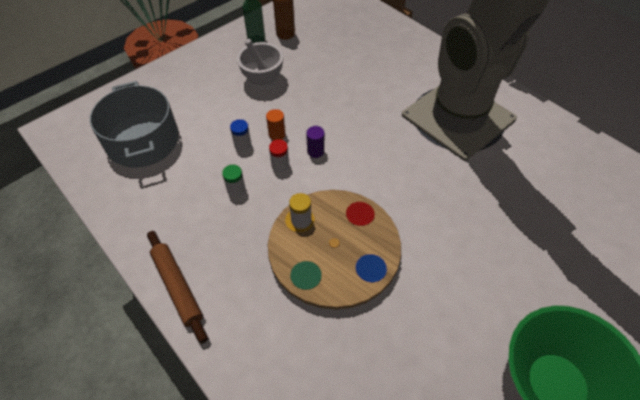

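View pics/side0.png

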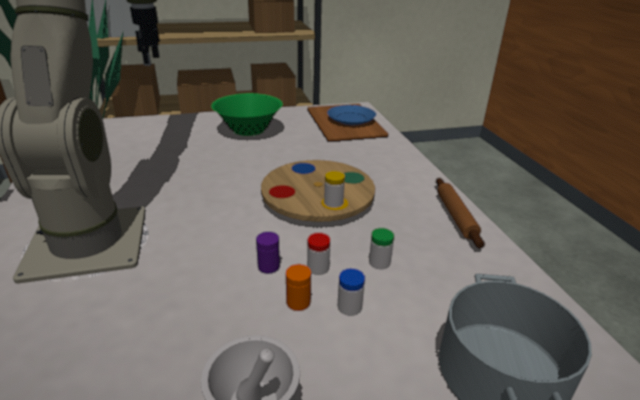

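The red-lidded jar is at scene (278,155), with orange behind it, purple, green and blue jars around it. The red spot is clear at scene (360,213), and the yellow jar stands at (300,212). Next I'll localise them by colour and depth.

Run:
```python
from h import *
rng={"red":(-5,5),"orange":(6,16),"yellow":(20,32),"green":(50,88),"blue":(100,122),"purple":(125,155)}
for c in("scene","side"):
    im=cv2.imread(f"pics/{c}0.png"); P=np.load(f"{c}0.npy"); h=cv2.cvtColor(im,cv2.COLOR_BGR2HSV).astype(int); H=(h[...,0]+10)%180-10
    ok=(P[...,0]>.25)&(P[...,0]<.8)&(abs(P[...,1])<.4)
    for n,(a,b) in rng.items():
        m=ok&(H>=a)&(H<=b)&(h[...,1]>130)&(h[...,2]>40)
        for l,z0,z1 in(("spot",.03,.048),("lidtop",.0715,.083),("boardlid",.111,.123)):
            q=P[m&(P[...,2]>z0)&(P[...,2]<z1)]
            if len(q)>25:
                lo,hi=np.percentile(q,[2,98],axis=0); print(c,n,l,len(q),"mid",np.round((lo+hi)/2,3),"ext",np.round(hi-lo,3))
    m=ok&(abs(P[...,2]-.04)<.006); q=P[m]
    lo,hi=np.percentile(q,[.3,99.7],axis=0); print("board",np.round((lo+hi)/2,3),np.round(hi-lo,3))
```

```text
scene red spot 513 mid [0.452 0.064 0.04 ] ext [0.058 0.058 0.007]
scene red lidtop 220 mid [ 0.482 -0.198  0.075] ext [0.042 0.042 0.007]
scene orange spot 297 mid [ 0.543 -0.037  0.039] ext [0.258 0.496 0.015]
scene orange lidtop 184 mid [ 0.421 -0.287  0.076] ext [0.041 0.042 0.008]
scene yellow spot 107 mid [ 0.571 -0.016  0.04 ] ext [0.054 0.061 0.006]
scene yellow boardlid 301 mid [ 0.566 -0.012  0.115] ext [0.042 0.042 0.007]
scene green spot 114 mid [0.65  0.098 0.04 ] ext [0.052 0.051 0.006]
scene green lidtop 210 mid [ 0.616 -0.208  0.075] ext [0.038 0.041 0.007]
scene blue spot 605 mid [0.533 0.181 0.04 ] ext [0.056 0.057 0.007]
scene blue lidtop 183 mid [ 0.514 -0.32   0.076] ext [0.039 0.042 0.007]
scene purple lidtop 174 mid [ 0.383 -0.17   0.076] ext [0.04  0.038 0.007]
board [ 0.549 -0.036  0.04 ] [0.295 0.528 0.01 ]
side red spot 233 mid [0.453 0.064 0.042] ext [0.056 0.055 0.004]
side red lidtop 257 mid [ 0.481 -0.202  0.076] ext [0.04  0.041 0.006]
side orange spot 269 mid [ 0.441 -0.106  0.039] ext [0.086 0.413 0.017]
side orange lidtop 361 mid [ 0.42  -0.291  0.075] ext [0.041 0.042 0.006]
side yellow spot 151 mid [0.573 0.049 0.041] ext [0.072 0.196 0.004]
side yellow boardlid 184 mid [ 0.565 -0.014  0.115] ext [0.042 0.044 0.007]
side green spot 115 mid [0.652 0.096 0.042] ext [0.041 0.043 0.004]
side green lidtop 220 mid [ 0.613 -0.214  0.075] ext [0.038 0.04  0.005]
side blue spot 154 mid [0.532 0.179 0.042] ext [0.053 0.053 0.005]
side blue lidtop 354 mid [ 0.511 -0.325  0.075] ext [0.04  0.041 0.005]
side purple spot 143 mid [ 0.379 -0.188  0.039] ext [0.038 0.016 0.017]
side purple lidtop 238 mid [ 0.38  -0.176  0.075] ext [0.038 0.038 0.006]
board [ 0.529 -0.06   0.04 ] [0.332 0.57  0.012]
```

```bash
cat >> h.py <<'E'
def plan(*targets):
    "targets: (x,y,z,jaw angle deg) -> rows in current tool axes"
    s=monitor.get_obs(); r=R.from_quat(s["ee_rot"]); 
    for x,y,z,a in targets:
        a=np.radians(a); g=R.from_matrix(np.c_[[np.cos(a),np.sin(a),0],[np.sin(a),-np.cos(a),0],[0,0,-1]])
        print(np.round(r.inv().apply(np.array([x,y,z])-s["position"]),4),np.round((r.inv()*g).as_rotvec(degrees=True),1))
E
python3 - <<'E'
from h import *
plan((.45,.3,.23,40),(.52,.1,.22,25),(.482,-.2,.2,12))
i=eyes.camera_info("wrist"); print(i)
E
```

```text
[-0.2323  0.3718  0.0013] [-0.  -0.  37.1]
[-0.4116  0.4846  0.0113] [-0.  -0.  52.1]
[-0.7126  0.5145  0.0313] [-0.  -0.  65.1]
{'intrinsics': array([[309.70691629,   0.        , 321.06767331],
       [  0.        , 309.70691629, 193.52260386],
       [  0.        ,   0.        ,   1.        ]]), 'tool_from_camera': array([[ 9.99999186e-01,  7.80609217e-04, -1.00893888e-03,
        -8.87756462e-04],
       [-4.15715660e-04,  9.47155203e-01,  3.20775387e-01,
        -8.42190258e-02],
       [ 1.20602193e-03, -3.20774707e-01,  9.47154757e-01,
        -1.42297185e-01],
       [ 0.00000000e+00,  0.00000000e+00,  0.00000000e+00,
         1.00000000e+00]])}
```

Emit:
servo_tool --pt "1 -0.232 0.372 0 0 0 37" --pt "1 -0.232 0.372 0 0 0 37" --pt "1 -0.232 0.372 0 0 0 37" --pt "1 -0.232 0.372 0 0 0 37" --pt "1 -0.232 0.372 0 0 0 37" --pt "1 -0.232 0.372 0 0 0 37" --pt "1 -0.232 0.372 0 0 0 37" --pt "1 -0.412 0.485 0.01 0 0 52" --pt "1 -0.412 0.485 0.01 0 0 52" --pt "1 -0.412 0.485 0.01 0 0 52" --pt "1 -0.412 0.485 0.01 0 0 52" --pt "1 -0.713 0.515 0.031 0 0 65" --pt "1 -0.713 0.515 0.031 0 0 65" --pt "1 -0.713 0.515 0.031 0 0 65" --pt "1 -0.713 0.515 0.031 0 0 65" --pt "1 -0.713 0.515 0.031 0 0 65" --pt "1 -0.713 0.515 0.031 0 0 65" --pt "1 -0.713 0.515 0.031 0 0 65" --pt "1 -0.713 0.515 0.031 0 0 65"

```text
clock: 2.88
position: [0.4829, -0.1992, 0.2003]
ee_rot: [0.994, 0.107, 0.0, -0.0]
ft_force: [0.1, 0.1, 0.3]
grip_width: 1.002
```

```bash
cat >> h.py <<'E'
def wcloud(s,depth):
    i=eyes.camera_info("wrist"); K=i["intrinsics"]; T=i["tool_from_camera"]
    v,u=np.mgrid[:400,:640]; dx,dy=(u-K[0,2])/K[0,0],(v-K[1,2])/K[1,1]; th=np.hypot(dx,dy)+1e-9
    t=np.tan(np.minimum(th,1.5))/th; P=np.stack([dx*t,dy*t,np.ones_like(t)],-1)*depth[...,None]
    P=P@T[:3,:3].T+T[:3,3]; return R.from_quat(s["ee_rot"]).apply(P.reshape(-1,3)).reshape(P.shape)+s["position"]
def fit(q,r):
    from scipy.spatial import ConvexHull
    from scipy.optimize import least_squares
    h=q[ConvexHull(q[:,:2]).vertices,:2]
    o=least_squares(lambda p:np.hypot(*(h-p[:2]).T)-p[2],[*h.mean(0),r],loss="soft_l1",f_scale=.001).x
    return np.round(o,4)
def wlook(name):
    s=monitor.get_obs(); im,d=eyes.camera("wrist"); cv2.imwrite(f"pics/{name}.png",im); P=wcloud(s,d)
    h=cv2.cvtColor(im,cv2.COLOR_BGR2HSV).astype(int); H=(h[...,0]+10)%180-10
    m=(H>=-5)&(H<=5)&(h[...,1]>130)&(h[...,2]>40)&(d>0)
    for l,z0,z1,r in(("spot",.033,.047,.034),("lid",.07,.083,.024),("lid on board",.11,.123,.024)):
        q=P[m&(P[...,2]>z0)&(P[...,2]<z1)]
        if len(q)>40: print(l,len(q),fit(q,r),"z",np.median(q[:,2]).round(4))
    print(s["clock"],s["position"],s["ft_force"],s["grip_width"])
E
python3 - <<'E'
from h import *
wlook("w1"); plan((.482,-.2,.03,12))
E
```

```text
lid 2021 [ 0.4808 -0.1994  0.0233] z 0.0758
2.875 [ 0.48291024 -0.19917096  0.20028175] [0.1252116  0.10120941 0.28220537] 1.0016797782845723
[-0.0011  0.0006  0.1703] [-0.  -0.   0.2]
```

View pics/w1.png

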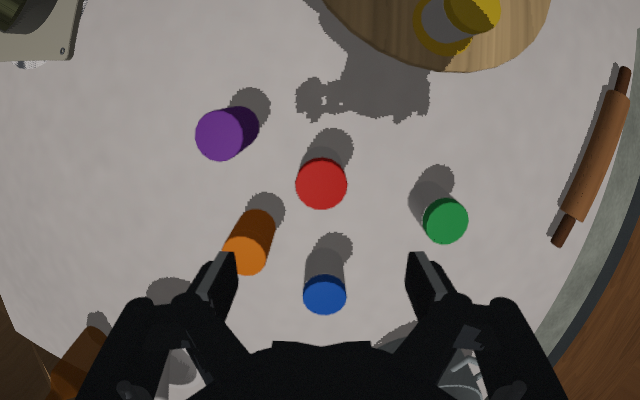

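The red lid is centred between the jaws at (321,184), and the neighbouring jars clear the fingers. Descending and gripping.

Emit:
servo_tool --pt "1 -0.002 0 0.05 0 0 0" --pt "1 -0.002 0 0.1 0 0 0" --pt "1 -0.002 0 0.14 0 0 0" --pt "1 -0.002 0 0.16 0 0 0" --pt "1 -0.002 0 0.17 0 0 0" --pt "1 -0.002 0 0.17 0 0 0" --pt "0 -0.002 0 0.17 0 0 0" --pt "0 -0.002 0 0.17 0 0 0" --pt "0 -0.002 0 0.17 0 0 0" --pt "0 -0.002 0 0.17 0 0 0" --pt "0 -0.002 0 0.17 0 0 0" --pt "0 -0.002 0 0.17 0 0 0" --pt "0 -0.002 0 0.17 0 0 0" --pt "0 -0.002 0 0.17 0 0 0" --grip_force 40

```text
clock: 4.68
position: [0.4812, -0.201, 0.0313]
ee_rot: [0.994, 0.106, 0.001, -0.0]
ft_force: [-0.9, 0.5, 7.4]
grip_width: 0.551
```

Run:
```python
from h import *
s=monitor.get_obs(); print(s["position"],s["ft_force"],s["grip_width"])
plan((.481,-.2,.16,12),(.4525,.0,.16,11),(.4525,.064,.15,10.5))
```

```text
[ 0.48124776 -0.20101704  0.03126097] [-0.91883686  0.50032847  7.4267486 ] 0.5506167724837786
[ 0.0002 -0.001  -0.1287] [ 0.  -0.1  0.1]
[ 0.0144 -0.2025 -0.1288] [ 0.  -0.1  1.1]
[ 0.0278 -0.2651 -0.1187] [ 0.  -0.1  1.6]
```

Emit:
servo_tool --pt "0 0 0 -0.03 0 0 0" --pt "0 0 0 -0.08 0 0 0" --pt "0 0 0 -0.128 0 0 0" --pt "0 0.002 -0.04 -0.129 0 0 0.2" --pt "0 0.006 -0.09 -0.129 0 0 0.5" --pt "0 0.01 -0.14 -0.129 0 0 0.8" --pt "0 0.014 -0.19 -0.129 0 0 1.1" --pt "0 0.022 -0.235 -0.125 0 0 1.4" --pt "0 0.028 -0.265 -0.12 0 0 1.6" --pt "0 0.028 -0.265 -0.119 0 0 1.6" --pt "0 0.028 -0.265 -0.119 0 0 1.6" --pt "0 0.028 -0.265 -0.119 0 0 1.6" --pt "0 0.028 -0.265 -0.119 0 0 1.6"

```text
clock: 6.3
position: [0.4523, 0.0633, 0.1494]
ee_rot: [0.996, 0.091, 0.0, -0.0]
ft_force: [-0.6, 1.3, -1.5]
grip_width: 0.552
```

Run:
```python
from h import *
wlook("w2")
s=monitor.get_obs(); h=[]
for c in("scene","side"):
    im,d=eyes.camera(c); cv2.imwrite(f"pics/{c}1.png",im); P=cloud(c,d); k=cv2.cvtColor(im,cv2.COLOR_BGR2HSV).astype(int); H=(k[...,0]+10)%180-10
    m=(H>=-5)&(H<=5)&(k[...,1]>130)&(k[...,2]>40)&(P[...,0]>.3)&(P[...,0]<.7)&(abs(P[...,1])<.3)&(P[...,2]>.08)
    q=P[m]; print(c,len(q),np.round(np.percentile(q,[3,50,97],axis=0),4).tolist() if len(q)>10 else "")
    for b in models.boxes_of(c,"red_jar")[:2]: print(c,round(b["confidence"],2),np.round(towld(c,b["point"]),3))
    h.append(im[100:350,200:520])
cv2.imwrite("pics/c1.png",np.vstack([np.hstack(h)]))
```

```text
spot 3063 [0.4515 0.0637 0.0334] z 0.0406
6.3 [0.45231988 0.06327338 0.14942708] [-0.55025704  1.33975371 -1.51649903] 0.5520728675263521
scene 158 [[0.4298, 0.0624, 0.1824], [0.4535, 0.079, 0.1929], [0.4712, 0.0882, 0.1985]]
scene 0.85 [ 0.425 -0.276  0.06 ]
scene 0.6 [0.457 0.08  0.166]
side 194 [[0.4317, 0.0414, 0.1826], [0.4501, 0.0511, 0.1934], [0.4734, 0.0784, 0.1961]]
side 0.97 [ 0.42  -0.303  0.058]
side 0.8 [0.451 0.046 0.164]
```

View pics/w2.png

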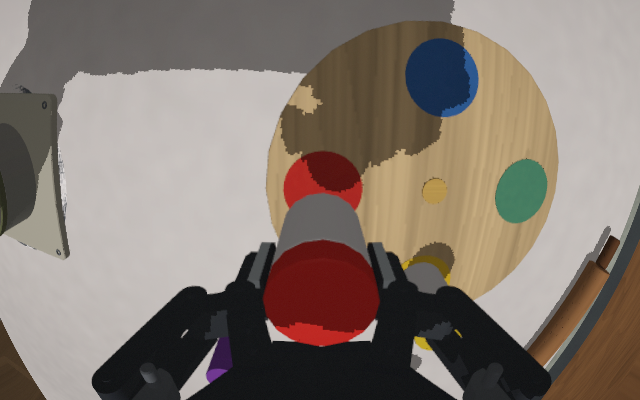

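View pics/c1.png

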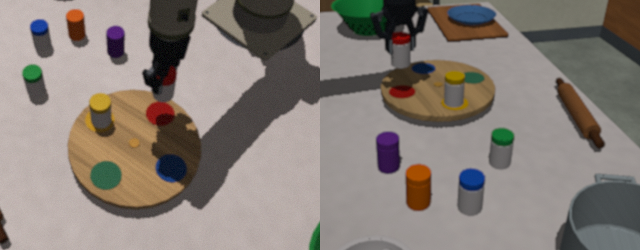

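The wrist view shows the jar upright in the jaws above the red spot at (322,185), and the yellow jar is clear. The jar's underside should be about 78 mm above the board, so I'm lowering it gently.

Emit:
servo_tool --pt "0 -0.001 0.001 0.02 0 0 0" --pt "0 -0.001 0.001 0.04 0 0 0" --pt "0 -0.001 0.001 0.055 0 0 0" --pt "0 -0.001 0.001 0.065 0 0 0" --pt "0 -0.001 0.001 0.07 0 0 0" --pt "0 -0.001 0.001 0.073 0 0 0" --pt "0 -0.001 0.001 0.075 0 0 0" --pt "0 -0.001 0.001 0.075 0 0 0" --pt "0 -0.001 0.001 0.075 0 0 0" --pt "0 -0.001 0.001 0.075 0 0 0"

```text
clock: 7.8
position: [0.4515, 0.0629, 0.0745]
ee_rot: [0.996, 0.092, 0.0, -0.0]
ft_force: [0.5, 0.4, -2.6]
grip_width: 0.553
```

Emit:
servo_tool --pt "0 0 0 0.001 0 0 0" --pt "0 0 0 0.001 0 0 0" --pt "0 0 0 0.001 0 0 0"

```text
clock: 8.18
position: [0.4514, 0.0628, 0.0733]
ee_rot: [0.996, 0.092, -0.0, -0.0]
ft_force: [0.3, 0.2, -2.3]
grip_width: 0.55
```

Emit:
servo_tool --pt "0 0 0 0.001 0 0 0" --pt "0 0 0 0.001 0 0 0" --pt "0 0 0 0.001 0 0 0"

```text
clock: 8.55
position: [0.4514, 0.0628, 0.0723]
ee_rot: [0.996, 0.092, -0.0, -0.0]
ft_force: [-0.7, 0.1, -2.6]
grip_width: 0.552
```

Emit:
servo_tool --pt "0 0 0 0.001 0 0 0" --pt "0 0 0 0.001 0 0 0" --pt "0 0 0 0.001 0 0 0"

```text
clock: 8.93
position: [0.4514, 0.0628, 0.0713]
ee_rot: [0.996, 0.092, -0.0, -0.0]
ft_force: [0.1, -0.7, -3.0]
grip_width: 0.554
```

Emit:
servo_tool --pt "0 0 0 0.0005 0 0 0" --pt "0 0 0 0.0005 0 0 0" --pt "0 0 0 0.0005 0 0 0"

```text
clock: 9.3
position: [0.4514, 0.0629, 0.0712]
ee_rot: [0.996, 0.092, -0.0, -0.0]
ft_force: [-3.4, -1.2, 6.0]
grip_width: 0.552
```

Run:
```python
from h import *
h=[]
s=monitor.get_obs(); print(s["position"],s["ft_force"])
for c in("scene","side"):
    im,d=eyes.camera(c); P=cloud(c,d); k=cv2.cvtColor(im,cv2.COLOR_BGR2HSV).astype(int); H=(k[...,0]+10)%180-10
    m=(H>=-5)&(H<=5)&(k[...,1]>130)&(k[...,2]>40)&(P[...,0]>.3)&(P[...,0]<.7)&(abs(P[...,1])<.3)&(P[...,2]>.08)
    q=P[m]; print(c,len(q),np.round(np.percentile(q,[3,50,97],axis=0),4).tolist())
    h.append(cv2.resize(im[130:330,220:420] if c=="scene" else im[100:300,220:420],(400,400)))
cv2.imwrite("pics/c2.png",np.hstack(h))
```

```text
[0.4513879  0.06287663 0.07119222] [-3.35970474 -1.2324602   6.03179392]
scene 132 [[0.4309, 0.0648, 0.1044], [0.4524, 0.079, 0.1154], [0.4754, 0.0872, 0.1239]]
side 180 [[0.4308, 0.0404, 0.104], [0.4492, 0.0498, 0.1155], [0.4727, 0.0731, 0.1186]]
```

View pics/c2.png

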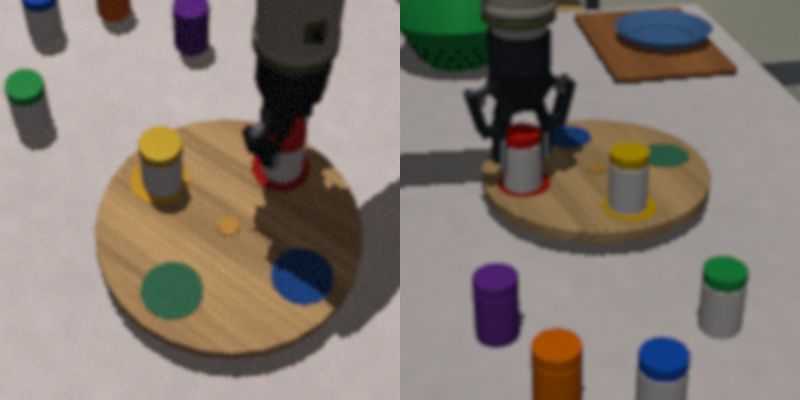

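Contact is felt: vertical force stepped up about 9 N at TCP z 0.0712. Both views show the jar on the red spot, with a red rim visible around its foot. Opening gradually along the radius.

Emit:
servo_tool --pt "0.6 0 0 0 0 0 0" --pt "0.65 0 0 0 0 0 0" --pt "0.7 0 0 0 0 0 0" --pt "0.8 0 0 0 0 0 0" --pt "0.9 0 0 0 0 0 0" --pt "1 0 0 0 0 0 0" --pt "1 0 0 0 0 0 0" --pt "1 0 0 0 0 0 0"

```text
clock: 10.4
position: [0.4514, 0.0628, 0.0708]
ee_rot: [0.996, 0.092, 0.0, -0.0]
ft_force: [0.1, -0.3, -0.5]
grip_width: 0.997
```

Emit:
servo_tool --pt "1 0 0 -0.01 0 0 0" --pt "1 0 0 -0.03 0 0 0" --pt "1 0 0 -0.06 0 0 0" --pt "1 0 0 -0.1 0 0 0" --pt "1 0 0 -0.14 0 0 0" --pt "1 0 0 -0.14 0 0 0" --pt "1 0 0 -0.14 0 0 0" --pt "1 0 0 -0.14 0 0 0"

```text
clock: 11.4
position: [0.4508, 0.0626, 0.2099]
ee_rot: [0.996, 0.092, -0.001, 0.0]
ft_force: [-0.5, -0.9, -0.3]
grip_width: 1.004
```

Run:
```python
from h import *
wlook("w3")
rng={"red":(-5,5),"yellow":(20,32),"green":(50,88),"blue":(100,122)}
for c in("scene","side"):
    im,d=eyes.camera(c); cv2.imwrite(f"pics/{c}3.png",im); P=cloud(c,d); h=cv2.cvtColor(im,cv2.COLOR_BGR2HSV).astype(int); H=(h[...,0]+10)%180-10
    ok=(P[...,0]>.38)&(P[...,0]<.75)&(P[...,1]>-.1)&(P[...,1]<.3)
    for n,(a,b) in rng.items():
        m=ok&(H>=a)&(H<=b)&(h[...,1]>130)&(h[...,2]>30)
        for l,z0,z1 in(("spot",.03,.048),("lid",.111,.123)):
            q=P[m&(P[...,2]>z0)&(P[...,2]<z1)]
            if len(q)>25: lo,hi=np.percentile(q,[2,98],axis=0); print(c,n,l,len(q),np.round((lo+hi)/2,3),np.round(hi-lo,3))
```

```text
spot 940 [0.4516 0.062  0.0344] z 0.0406
lid on board 2531 [0.4492 0.0639 0.0235] z 0.1157
11.4 [0.45080713 0.06264588 0.20991266] [-0.52592905 -0.85843971 -0.28689816] 1.0043945065392603
scene red spot 169 [0.455 0.066 0.041] [0.056 0.061 0.007]
scene red lid 286 [0.452 0.066 0.116] [0.041 0.041 0.007]
scene yellow spot 129 [0.551 0.058 0.041] [0.097 0.209 0.007]
scene yellow lid 305 [ 0.566 -0.012  0.115] [0.043 0.042 0.007]
scene green spot 61 [0.65  0.097 0.04 ] [0.055 0.05  0.007]
scene blue spot 598 [0.533 0.18  0.04 ] [0.056 0.057 0.007]
side red spot 61 [0.453 0.057 0.042] [0.06  0.043 0.004]
side red lid 143 [0.45  0.06  0.115] [0.041 0.036 0.006]
side yellow spot 150 [0.574 0.051 0.041] [0.076 0.201 0.005]
side yellow lid 182 [ 0.566 -0.014  0.115] [0.043 0.045 0.006]
side green spot 109 [0.653 0.098 0.041] [0.042 0.043 0.005]
side blue spot 157 [0.532 0.179 0.042] [0.053 0.053 0.005]
```

View pics/w3.png

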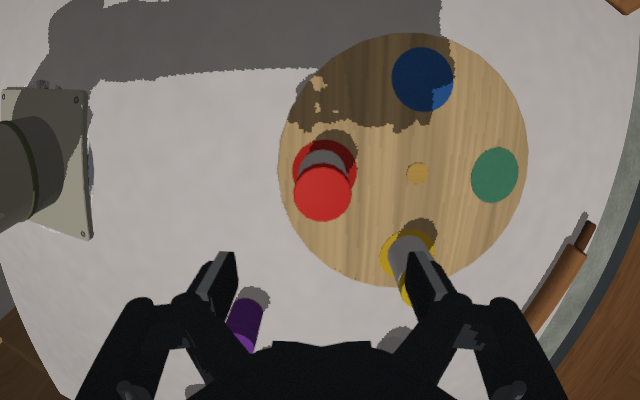

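The jar stands upright on the red spot, about 2–3 mm off centre. The board and yellow jar are unmoved to within 1–2 mm, and the gripper is clear.

```bash
python3 -c "
from h import *
print(ticket.hand_in())"
```

```text
the job is handed in; nothing more can be done
None
```

The red-lidded jar is standing on the red spot, released, and the job is handed in; the hand-in gives no verdict. I gripped the jar, carried it over the board and lowered it in small steps until contact. The contact force change was about 9 N. I then opened the jaws along the board's radius and backed off, at about 11.4 s of the 42 s allowed.

Last checks before handing in:
- **Red jar:** the lid centre is about 2–3 mm from the spot's centre in the wrist and scene cameras. The lid top is at 0.116 m, as expected for a jar standing upright on the board.
- **Side camera:** it put the lid about 4 mm nearer its own side in y than the other two. Its view of the lid was only partial, and it is still well inside the 15 mm limit.
- **Board:** the green and blue spots are within about 2 mm of where they started, so the board had turned by no more than about 1–2 degrees.
- **Yellow jar:** it has not moved, to within about 1 mm.
- **Gripper:** it is open and clear of everything.

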